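# Commission a treadle feeder

### The job

This new treadle feeder is going on display: slide the orange transit chock out from under its treadle and put it in the red bin. Then try the treadle: press it down gently until it sits firmly on its rubber stop and the lid stands open, keep it there for two seconds without ever pushing harder than about 2 kg (20 N), and ease it back up under your finger so that the lid comes down slowly and never claps shut. Leave the terracotta pot, the bird house and the tin where they are.

Things in the scene. Friction and masses are not known exactly. Their poses are not given: they have to be found in the camera images.
- feeder: Galvanised treadle feeder, fixed. Origin: on the bench under the centre of its body (240 mm along x, 220 mm along y); x points to its back, z up. Front half (x -120 to 0 mm): open trough, walls 100 mm high, under the green lid; back half: hopper 250 mm high, with carry handle to 272 mm. The treadle juts out in front (x -135 to -235 mm); linkage along both sides (y to +-130 mm).
- treadle_press (a point): Point on top of the treadle's grey ribbed plate (100 mm deep, 236 mm wide, 4 mm thick), mid width, 25 mm behind its front edge, 125 mm from its pivot; moves with the treadle; 61 mm above the bench when the treadle is up. x points to the feeder's back when up. Good place to press; the lid's front edge is 75 mm behind it.
- treadle_pivot (a point): Axle of the treadle, mid width, 58 mm above the bench, 125 mm behind treadle_press along the feeder's x; its y axis is the axle line. Fixed to the feeder.
- treadle (a joint): Angle of the treadle (rad): 0 = up (rest), grows as its front goes down. Link rods raise the lid with it, about 4.3 rad per rad. A spring and the lid's weight push it back up: 4 to 10 N at treadle_press to move it, about the same all the way; if let go it snaps up and the lid claps. It meets its rubber stop at 0.17 to 0.27 rad (22 to 33 mm at treadle_press).
- lid (a joint): Angle of the green trough lid (130 x 232 mm plate hinged at its back on the hopper front), rad: 0 = closed, grows as it rises; 0.7 to 1.2 with the treadle on its stop. Let down well it takes 1.5 s or more. It opens up and back, away from the treadle.
- stop_bracket: Small steel bracket fixed low on the trough front, under the treadle's rear part, carrying the treadle's stop: a bolt with a rubber buffer, 70 mm in front of the treadle axle. How far the bolt is screwed in differs by up to 7 mm from feeder to feeder and is not measured: the stop is felt as the push rising sharply while the treadle hardly moves on. Origin and axes: those of the feeder.
- chock_grip (a point): Middle of the grip tab of the orange transit chock, 30 mm above the chock's underside (about 0.1 kg). Tab: 24 mm wide along y, 46 mm long along x, 50 mm high, about 27 mm in front of the treadle edge. Behind it (+x 25 to 61 mm) the block, 60 mm wide, 53 mm high, stands under the treadle plate (3 mm gap) and stops it going down. -x: pull it out this way, at least 45 mm, before lifting.
- bin: Red open plastic bin standing on the bench, fixed; outside 200 mm along x, 170 mm along y; floor and walls 4 mm; walls 60 mm high at the x ends, 70 mm on the +y side, 50 mm on the -y side. Origin: underside centre, z up. The chock goes in here.
- pot: Terracotta flower pot, 108 mm across, 98 mm high; origin under its centre. Leave alone.
- birdhouse: Small wooden bird house with red roof, 130 x 130 mm, 175 mm high; origin under its centre. Leave alone.
- tin: Round tin with a yellow label, 72 mm across, 80 mm high; origin under its centre. Leave alone.
Not all that is in view belongs to the job. Of the things like the part that bears chock_grip, leave any that is blue; of the rest the larger one is meant.

How it is judged:
By the outcome, as a careful person would: the job done as asked, in the order asked, and still so for the second after the job is handed in, with the robot touching nothing.
It also fails if it takes over 64 s, if anything falls off the work surface, if the arm or the gripper's body presses on something with over 40 N, if the wrist force passes 120 N, or if a joint passes its speed limit or range.

### The arm

A 6-joint arm with a two-finger parallel gripper is mounted at the origin on the work surface. World frame = base frame: x ahead of the robot, y to its left, z up, the work surface at z = 0. Lengths are in mm, angles in degrees, forces in N, time in s.
With the tool pointing down it reaches from about 350 to 850 mm from the base axis. Payload 8.1 kg.
Tool frame: the origin (TCP) lies midway between the tips of the shut fingers; the grasp point (between the pads) lies 19 mm behind it; z points along the fingers, y is the line along which they close (so a half turn about z gives the same grasp; the last joint's range is limited). The gripper opens to 85 mm and grips with 20 to 120 N. Pads are 22 mm wide; open, the fingers measure 114 mm over their backs; the gripper's body (76 mm by 85 mm) begins 54 mm behind the grasp point. The pads swing forward as they close: fully open they stand 13 mm farther back than shut.
Start: joints at [-69.007, 7.471, 85.268, -0, 87.261, -4.893], TCP at [261.971, -539.793, 231.292] pointing down, gripper open.
Joint ranges: [-169.43, 169.43], [-51.17, 129.36], [1.28, 143.12], [-76.62, 256.62], [0, 156.53], [-152.29, 152.29]. Speed limits (degrees/s): [136.94, 136.94, 159.86, 180, 180, 180].

### API

Orientations are given as [roll, pitch, yaw] about the fixed x, y, z axes, in that order (R = Rz(yaw) Ry(pitch) Rx(roll)).
In Python, from bench import sense, snapshot, camera_params, hand_in, masks_of, pinpoint gives the robot as it stands.
- The arm moves only by the tool step_arm, never from a script. Its argument "targets" is a list of rows, each an object with "angular": the turn, a rotation vector about the tool's x, y, z scaled (see below), a list of three; "dp": the shift along the tool's x, y, z scaled (see below), a list of three; "fingers": the closure, from 0 (fully open) to 1 (shut). A call has exactly 8 rows; each row is the pose to reach, as a shift and turn from the pose commanded when the call began, along the tool's axes at that moment, turning the shorter way round; what a row does not reach only later rows make up. The controller multiplies each number of a shift by 0.2 m and each number of a turn by 180 degrees. A row lasts 1/8 s, in which the tool goes at most 62.5 mm and 10.7 degrees, less where a joint would pass 70% of its speed; a pose out of reach is approached as far as the arm can. A call with a number of a shift or a turn outside -1 to 1 is refused whole. A call with a gripper value outside its range is refused whole. The fingers move at their own pace and stop on an object; "newtons" is the grip in N (left out, the last holds). Time passes only in rows, so rows that repeat a pose let the fingers close, or fill a call up. It gives the time, the measured TCP pose, the force, the opening and the grip force at its end, in the units of the state.
- sense(): the state, without advancing time (a new reading comes with each control period).
- snapshot(name): name is "side" or "top"; returns the picture (400x640x3 uint8, blue, green, red); there is no depth.
- camera_params(name): a dict with "vfov" (degrees; the focal length in pixels is half the picture's height over the tangent of half this angle, whatever the lens; pixels are square), "cx", "cy" (the principal point, pixels), "R" (3x3) and "t" (3): a world point X has camera coordinates R X + t. Camera axes: x right, y down, z forward; pixel columns grow to the right and rows downward; lengths in mm; the calibration is good to about 2 mm. A picture is of the moment at which its call begins. camera_params takes no time and is no camera call.
- hand_in(): hands the job in; it is judged then, once.
Trained networks look in the newest picture that a camera, given by its name, has taken for a name from the list of things; names that differ only in an ending like _2 or _b are one class to them, and where a whole thing is asked for, a point or a joint stands for the part that bears it (a point fixed in the world has none). Each returns a list of dicts, best first, with "conf" (0 to 1); they miss things now and then, are a little off and sometimes report something else, mostly with a low value. They report only what shows in the picture. A call takes as long as a camera call. They do not tell look-alikes from the thing itself.
- masks_of(camera, label): "pixels" (400x640 bool, what is visible of it) and "at" ([column, row] in pixels, amid what is visible of it).
- pinpoint(camera, label): "at" ([column, row] in pixels: a listed point, or the origin of a listed thing).
The state is a dict: "time": time; "joint_pos": joint angles; "qd": joint speeds; "joint_efforts": joint torques, N m; "tool_pos": TCP position; "tcp_rot": TCP orientation; "ft_force": force on the tool from outside, world axes, zero at the start; "wrist_torque": the same for the moment, N m; "finger_gap": finger opening in mm; "grip_force": force on a finger pad.
Only numpy, scipy, OpenCV 4.12 (cv2) and the standard library are available. Lean on these libraries where they do the work, as an engineer would, in place of code of your own. Each camera call takes 0.05 s, during which the arm holds its last target. There are 200 camera calls.

## Working session

There is one attempt and no reset: what is moved stays moved. The work goes in short steps, Python scripts to look and compute and a tool call to move; the robot and the scene stay as the last step left them, time stands still between calls to the robot, and variables do not carry over. Pictures are saved under pics/ and viewed, at most 10 in all, crops included, and the job is handed in when it is done.

Besides the shell and the picture viewer there is one more tool, called by a JSON object that holds its "fn" and its "kwargs". step_arm: Moves the arm, as the interface text tells. Its arguments: {"type":"object","properties":{"targets":{"type":"array","items":{"type":"object","properties":{"angular":{"type":"array","items":{"type":"number","minimum":-1,"maximum":1}},"dp":{"type":"array","items":{"type":"number","minimum":-1,"maximum":1}},"fingers":{"type":"number"}}}},"newtons":{"type":"number"}},"required":["targets"]}

```bash
mkdir -p pics; ls; cat > h.py <<'E'
import numpy as np, cv2
from bench import *
from scipy.spatial.transform import Rotation as Ro
def ray(cam,px):
    p=camera_params(cam); f=200/np.tan(np.radians(p['vfov']/2)); R=np.array(p['R']);t=np.array(p['t'])
    d=R.T@np.array([(px[0]-p['cx'])/f,(px[1]-p['cy'])/f,1]); return -R.T@t,d/np.linalg.norm(d)
def atz(cam,px,z):
    o,d=ray(cam,px); return o+d*(z-o[2])/d[2]
def tri(a,b,ca='side',cb='top'):
    o,d=ray(ca,a);p,e=ray(cb,b)
    s=np.linalg.lstsq(np.c_[d,-e],p-o,rcond=None)[0]; A=o+d*s[0];B=p+e*s[1]; return (A+B)/2,np.linalg.norm(A-B)
E
python3 - <<'E'
from h import *
print(sense()); 
for c in ['side','top']:
    cv2.imwrite(f'pics/{c}0.png',snapshot(c)); p=camera_params(c); print(c,{k:np.round(v,3).tolist() for k,v in p.items()})
for n in ['feeder','treadle_press','treadle_pivot','chock_grip','bin','pot','birdhouse','tin']:
    for c in ['side','top']:
        print(n,c,[(np.round(r['at'],1).tolist(),round(r['conf'],2)) for r in pinpoint(c,n)])
E
```

```text
pics
{'time': 0.0, 'joint_pos': array([-6.90073949e+01,  7.51700676e+00,  8.53306082e+01, -1.43018118e-03,
        8.72614883e+01, -4.89348791e+00]), 'qd': array([ 0.02349658, -0.01541831, -0.00914501,  0.04277664,  0.05562825,
       -0.00430331]), 'joint_efforts': array([ 1.28803309e-03, -5.69404364e+01, -5.00545156e+01, -4.84017050e-05,
        1.48191716e-02,  3.19157232e-05]), 'tool_pos': array([ 261.75561308, -539.26724403,  230.21190681]), 'tcp_rot': array([-1.79891173e+02, -7.88369715e-03,  2.58861552e+01]), 'ft_force': array([0.09962459, 0.47089517, 0.33596851]), 'wrist_torque': array([ 0.01886375,  0.05204967, -0.00195963]), 'grip_force': 0.0, 'finger_gap': 85.36106948532986}
side {'vfov': 46.708, 'cx': 322.524, 'cy': 204.746, 'R': [[0.747, 0.665, -0.011], [0.511, -0.586, -0.629], [-0.424, 0.464, -0.777]], 't': [-363.521, -205.724, 1325.077]}
top {'vfov': 55.356, 'cx': 319.091, 'cy': 200.729, 'R': [[-0.003, -1.0, 0.001], [-0.986, 0.003, -0.164], [0.164, -0.002, -0.986]], 't': [-17.223, 520.756, 869.233]}
feeder side [([394.7, 181.8], 0.67)]
feeder top [([219.3, 195.8], 0.63)]
treadle_press side [([336.3, 204.5], 0.94)]
treadle_press top [([299.1, 203.8], 0.63)]
treadle_pivot side [([377.9, 182.7], 0.96)]
treadle_pivot top []
chock_grip side [([246.8, 198.3], 0.88), ([326.9, 274.9], 0.8), ([315.6, 226.2], 0.65)]
chock_grip top [([344.0, 292.3], 0.91), ([322.7, 217.9], 0.67), ([356.0, 171.5], 0.63)]
bin side [([251.4, 324.3], 0.92)]
bin top [([423.1, 192.0], 0.56)]
pot side [([338.5, 138.8], 0.57), ([373.8, 362.7], 0.22)]
pot top [([206.2, 286.2], 0.81)]
birdhouse side [([161.0, 258.0], 0.79)]
birdhouse top [([299.2, 202.7], 0.23)]
tin side [([373.1, 362.8], 0.75)]
tin top [([382.8, 100.7], 0.89)]
```

```bash
ls pics
```

```text
side0.png
top0.png
```

View pics/side0.png

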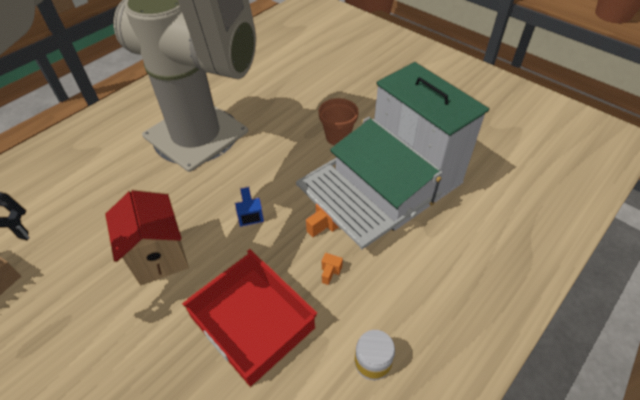

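View pics/top0.png

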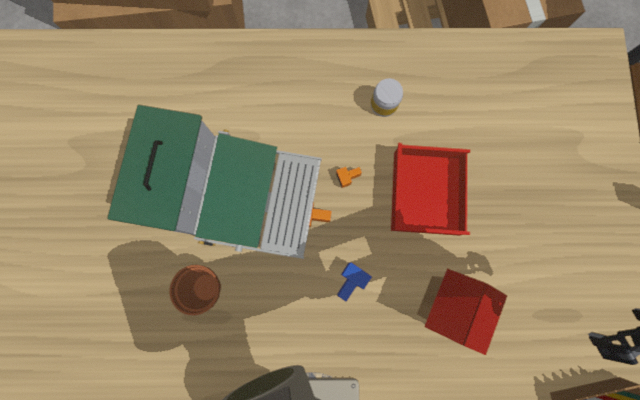

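```bash
python3 - <<'E'
from h import *
r=lambda v:np.round(v,1).tolist()
for n,a,b in [('press',[336.3,204.5],[299.1,203.8]),('grip',[315.6,226.2],[322.7,217.9]),('g2',[246.8,198.3],[344,292.3]),('g3',[326.9,274.9],[356,171.5]),('bin',[251.4,324.3],[423.1,192]),('feeder',[394.7,181.8],[219.3,195.8])]:
    q,e=tri(a,b); print(n,r(q),r(e))
print(r(atz('side',[377.9,182.7],58)),r(atz('side',[336.3,204.5],61)),r(atz('top',[299.1,203.8],61)))
print('bin',r(atz('side',[251.4,324.3],0)),r(atz('top',[423.1,192],0)))
print('feeder',r(atz('side',[394.7,181.8],0)),r(atz('top',[219.3,195.8],0)))
E
```

```text
press [508.9, 26.6, 63.4] 3.7
grip [484.8, -25.9, 9.6] 4.3
g2 [305.1, -77.2, 18.2] 0.5
g3 [597.9, -110.6, 20.2] 0.0
bin [548.7, -286.8, -9.9] 8.6
feeder [539.2, 229.9, -5.5] 8.5
[536.7, 146.1, 58.0] [506.6, 26.5, 61.0] [510.6, 28.2, 61.0]
bin [550.0, -292.3, 0.0] [549.4, -280.6, 0.0]
feeder [539.6, 221.4, 0.0] [541.1, 231.8, 0.0]
```

Side view: the real chock's orange tab shows at about (318,220), jutting from under the treadle. The loose small orange look-alike is at (330,267), the blue one at (248,208) and the bin at (251,320). Top view: tab at (321,215), treadle front edge from (320,158) to (303,256), bin centre about (431,190).

```bash
python3 - <<'E'
from h import *
r=lambda v:np.round(v,1).tolist()
for px in [(320,158),(303,256),(278,152),(262,247)]: print('plate',r(atz('top',px,61)))
for px in [(301,181),(363,244),(441,172)]: print('side plate',px,r(atz('side',px,61)))
print('lid',[r(atz('top',p,102)) for p in [(277,147),(256,247)]])
print('grip z30',r(atz('side',[315.6,226.2],30)),r(atz('top',[322.7,217.9],30)))
for c in ['top','side']:
  for m in masks_of(c,'chock_grip'):
    ys,xs=np.nonzero(m['pixels']); 
    c4=cv2.boxPoints(cv2.minAreaRect(np.c_[xs,ys].astype(np.float32)))
    print(c,round(m['conf'],2),r(m['at']),len(xs),r(c4),'z50',[r(atz(c,p,50)[:2]) for p in c4])
print('bin rim',[r(atz('top',p,60)) for p in [(398,146),(470,148),(468,235),(391,232)]])
a=snapshot('side')[170:270,270:400]; b=snapshot('top')[140:260,270:400]
cv2.imwrite('pics/crop1.png',np.vstack([cv2.resize(a,None,fx=3.5,fy=3,interpolation=3)[:, :455],cv2.resize(b,(455,290),interpolation=3)]))
E
```

```text
plate [621.2, -21.1, 61.0]
plate [389.5, 18.5, 61.0]
plate [636.3, 79.4, 61.0]
plate [410.3, 112.8, 61.0]
side plate (301, 181) [394.5, 26.0, 61.0]
side plate (363, 244) [621.9, -19.1, 61.0]
side plate (441, 172) [633.2, 273.3, 61.0]
lid [[635.8, 77.4, 102.0], [408.5, 119.9, 102.0]]
grip z30 [496.5, -34.9, 30.0] [480.9, -27.3, 30.0]
top 0.66 [349.7, 175.9] 343 [[334.20001220703125, 171.39999389648438], [356.6000061035156, 160.1999969482422], [365.0, 177.0], [342.6000061035156, 188.1999969482422]] z50 [[590.9, -55.2], [618.6, -109.6], [576.9, -129.0], [549.7, -74.9]]
top 0.66 [350.6, 278.9] 655 [[330.1000061035156, 290.3999938964844], [349.6000061035156, 261.1000061035156], [372.20001220703125, 276.20001220703125], [352.70001220703125, 305.5]] z50 [[311.8, -43.2], [377.8, -88.9], [343.5, -140.3], [278.3, -94.3]]
top 0.52 [321.5, 217.6] 279 [[309.79998779296875, 221.0], [310.70001220703125, 207.6999969482422], [332.5, 209.1999969482422], [331.6000061035156, 222.39999389648438]] z50 [[471.3, 3.3], [502.8, 1.3], [499.2, -50.2], [467.7, -47.9]]
side 0.71 [330.5, 269.6] 448 [[315.20001220703125, 280.3999938964844], [324.5, 252.5], [343.70001220703125, 258.8999938964844], [334.3999938964844, 286.79998779296875]] z50 [[599.9, -149.5], [568.8, -85.3], [610.6, -70.3], [639.6, -134.5]]
side 0.71 [247.7, 208.7] 760 [[231.89999389648438, 188.6999969482422], [257.3999938964844, 184.39999389648438], [263.70001220703125, 222.10000610351562], [238.1999969482422, 226.3000030517578]] z50 [[278.1, -95.6], [314.8, -45.4], [409.5, -115.0], [374.6, -161.5]]
side 0.63 [316.8, 222.4] 532 [[298.70001220703125, 222.0], [317.70001220703125, 204.3000030517578], [337.6000061035156, 225.6999969482422], [318.5, 243.39999389648438]] z50 [[469.7, -62.1], [467.6, 5.1], [543.3, -11.7], [543.1, -76.0]]
bin rim [[650.8, -208.9, 60.0], [645.4, -381.8, 60.0], [436.6, -363.0, 60.0], [444.0, -185.0, 60.0]]
```

View pics/crop1.png

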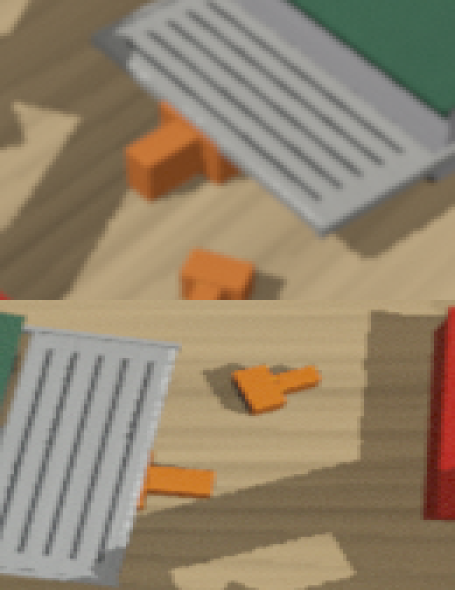

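```bash
cat >> h.py <<'E'
import json,os
def plan(wps,reset=None):
    """wps: list of (x,y,z,yaw,fingers,nrows); tool down. prints rows from stored commanded pose."""
    cmd=reset or json.load(open('cmd.json')); x,y,z,w=cmd
    R=Ro.from_euler('z',w,degrees=True)*Ro.from_euler('x',180,degrees=True)
    for X,Y,Z,W,F,n in wps:
        d=np.round(R.inv().apply([X-x,Y-y,Z-z])/200,3); a=round(-((W-w+180)%360-180)/180,3)
        print(n,'x',json.dumps(dict(angular=[0,0,a],dp=d.tolist(),fingers=F)))
        p=R.apply(d*200)+[x,y,z]; last=[*map(float,p),w-a*180]
    json.dump(last,open('cmd.json','w')); print('end',np.round(last,1))
E
python3 - <<'E'
from h import *
print(atz('top',(330.9,216.3),50))
plan([(430,-282,230,84,0.3,8)],[261.971,-539.793,231.292,25.9])
plan([(483.5,-94,100,84,0.3,8)])
plan([(483.5,-34,100,84,0.3,2),(483.5,-31,15,84,0.3,6)])
E
```

```text
[482.24843727 -46.41970181  50.        ]
8 x {"angular": [0, 0, -0.323], "dp": [1.319, -0.793, 0.006], "fingers": 0.3}
end [ 430.  -281.9  230.1   84. ]
8 x {"angular": [0, 0, 0.0], "dp": [0.962, 0.169, 0.65], "fingers": 0.3}
end [483.6 -94.  100.1  84. ]
2 x {"angular": [0, 0, 0.0], "dp": [0.299, -0.032, 0.0], "fingers": 0.3}
6 x {"angular": [0, 0, 0.0], "dp": [0.313, -0.033, 0.425], "fingers": 0.3}
end [483.5 -31.1  15.1  84. ]
```

{"fn": "step_arm", "kwargs": {"targets": [{"angular":[0,0,-0.323],"dp":[1,-0.6,0],"fingers":0.3},{"angular":[0,0,-0.323],"dp":[1,-0.6,0],"fingers":0.3},{"angular":[0,0,-0.323],"dp":[1,-0.6,0],"fingers":0.3},{"angular":[0,0,-0.323],"dp":[1,-0.6,0],"fingers":0.3},{"angular":[0,0,-0.323],"dp":[1,-0.6,0],"fingers":0.3},{"angular":[0,0,-0.323],"dp":[1,-0.6,0],"fingers":0.3},{"angular":[0,0,-0.323],"dp":[1,-0.6,0],"fingers":0.3},{"angular":[0,0,-0.323],"dp":[1,-0.6,0],"fingers":0.3}]}}

```text
time: 2.1
tool_pos: [389.5, -344.6, 231.3]
tcp_rot: [180.0, 0.0, 83.9]
ft_force: [0.2, -0.3, 0.5]
finger_gap: 59.9
grip_force: 0.0
```

```bash
python3 - <<'E'
from h import *
plan([(390,-344.5,231.3,84,0.3,8)],[261.971,-539.793,231.292,25.9])
plan([(475,-150,150,84,0.3,8)])
plan([(483.5,-34,100,84,0.3,3),(483.5,-31,60,84,0.3,5)])
s=sense();print(s['tool_pos'],s['tcp_rot'])
E
```

```text
8 x {"angular": [0, 0, -0.323], "dp": [1.002, -0.599, -0.0], "fingers": 0.3}
end [ 389.9 -344.5  231.3   84. ]
8 x {"angular": [0, 0, 0.0], "dp": [1.011, 0.322, 0.406], "fingers": 0.3}
end [ 475.  -150.1  150.1   84. ]
3 x {"angular": [0, 0, 0.0], "dp": [0.582, -0.018, 0.25], "fingers": 0.3}
5 x {"angular": [0, 0, 0.0], "dp": [0.597, -0.019, 0.45], "fingers": 0.3}
end [483.6 -30.9  60.1  84. ]
[ 389.4603426  -344.62853741  231.34186115] [1.79993890e+02 1.86604260e-03 8.39018365e+01]
```

{"fn": "step_arm", "kwargs": {"targets": [{"angular":[0,0,0],"dp":[1,0.32,0.4],"fingers":0.3},{"angular":[0,0,0],"dp":[1,0.32,0.4],"fingers":0.3},{"angular":[0,0,0],"dp":[1,0.32,0.4],"fingers":0.3},{"angular":[0,0,0],"dp":[1,0.32,0.4],"fingers":0.3},{"angular":[0,0,0],"dp":[1,0.32,0.4],"fingers":0.3},{"angular":[0,0,0],"dp":[1,0.32,0.4],"fingers":0.3},{"angular":[0,0,0],"dp":[1,0.32,0.4],"fingers":0.3},{"angular":[0,0,0],"dp":[1,0.32,0.4],"fingers":0.3}]}}

```text
time: 3.1
tool_pos: [474.0, -153.4, 151.8]
tcp_rot: [180.0, 0.0, 83.9]
ft_force: [-0.2, 0.0, -0.4]
finger_gap: 59.8
grip_force: 0.0
```

```bash
python3 - <<'E'
from h import *
s=sense();p=s['tool_pos'];print(p,s['tcp_rot'])
plan([(483.5,-40,90,84,0.3,3),(483.5,-31,60,84,0.3,2),(483.5,-31,15,84,0.3,3)],[*p,84.0])
E
```

```text
[ 473.99264353 -153.3625452   151.84137882] [1.79950540e+02 2.09127393e-02 8.39213385e+01]
3 x {"angular": [0, 0, -0.0], "dp": [0.569, -0.012, 0.309], "fingers": 0.3}
2 x {"angular": [0, 0, -0.0], "dp": [0.613, -0.017, 0.459], "fingers": 0.3}
3 x {"angular": [0, 0, -0.0], "dp": [0.613, -0.017, 0.684], "fingers": 0.3}
end [483.4 -31.1  15.   84. ]
```

{"fn": "step_arm", "kwargs": {"targets": [{"angular":[0,0,0],"dp":[0.3,0,0.2],"fingers":0.3},{"angular":[0,0,0],"dp":[0.57,-0.01,0.3],"fingers":0.3},{"angular":[0,0,0],"dp":[0.61,-0.017,0.35],"fingers":0.3},{"angular":[0,0,0],"dp":[0.61,-0.017,0.42],"fingers":0.3},{"angular":[0,0,0],"dp":[0.61,-0.017,0.5],"fingers":0.3},{"angular":[0,0,0],"dp":[0.61,-0.017,0.58],"fingers":0.3},{"angular":[0,0,0],"dp":[0.61,-0.017,0.64],"fingers":0.3},{"angular":[0,0,0],"dp":[0.61,-0.017,0.68],"fingers":0.3}], "newtons": 40}}

```text
time: 4.1
tool_pos: [482.9, -31.0, 14.3]
tcp_rot: [-179.9, -0.0, 84.0]
ft_force: [-0.6, -0.7, 0.1]
finger_gap: 60.1
grip_force: 0.0
```

```bash
python3 - <<'E'
from h import *
s=sense();print(s['tool_pos'],s['ft_force'])
a=snapshot('side')[150:270,250:410]; b=snapshot('top')[150:270,250:410]
cv2.imwrite('pics/c2.png',cv2.resize(np.hstack([a,b]),None,fx=2.5,fy=2.5,interpolation=3))
E
```

```text
[482.92658097 -30.96869928  14.30078667] [-0.55761343 -0.65801732  0.10545403]
```

View pics/c2.png

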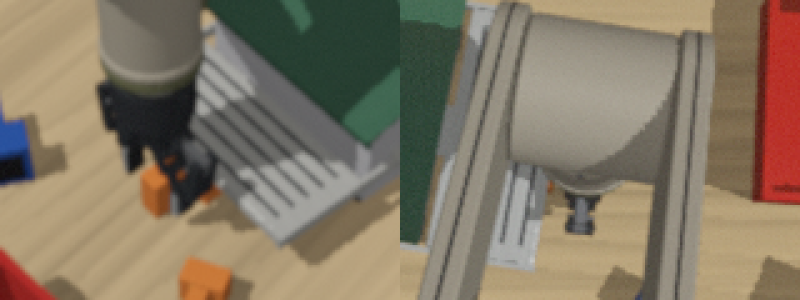

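The side crop shows the fingers straddling the orange tab at about (158,185), and the top view is blocked by the arm. Closing.

{"fn": "step_arm", "kwargs": {"targets": [{"angular":[0,0,0],"dp":[0,0,0],"fingers":1},{"angular":[0,0,0],"dp":[0,0,0],"fingers":1},{"angular":[0,0,0],"dp":[0,0,0],"fingers":1},{"angular":[0,0,0],"dp":[0,0,0],"fingers":1},{"angular":[0,0,0],"dp":[0,0,0],"fingers":1},{"angular":[0,0,0],"dp":[0,0,0],"fingers":1},{"angular":[0,0,0],"dp":[0,0,0],"fingers":1},{"angular":[0,0,0],"dp":[0,0,0],"fingers":1}], "newtons": 40}}

```text
time: 5.2
tool_pos: [484.2, -30.7, 16.1]
tcp_rot: [179.9, 0.0, 84.0]
ft_force: [0.6, -0.2, 6.0]
finger_gap: 24.2
grip_force: 39.2
```

```bash
python3 - <<'E'
from h import *
c=[483.4,-31.1,15.4,84.0]
plan([(475.5,-106,18,84,1,8)],c)
plan([(478,-115,130,84,1,4),(515,-240,130,84,1,4)])
plan([(546,-310,110,84,1,3),(546,-310,26,84,1,5)])
plan([(546,-310,26,84,.6,4),(546,-310,130,84,.6,4)])
E
```

```text
8 x {"angular": [0, 0, -0.0], "dp": [-0.377, -0.0, -0.013], "fingers": 1}
end [ 475.5 -106.1   18.    84. ]
4 x {"angular": [0, 0, -0.0], "dp": [-0.043, 0.017, -0.56], "fingers": 1}
4 x {"angular": [0, 0, -0.0], "dp": [-0.645, 0.266, -0.56], "fingers": 1}
end [ 514.9 -239.9  130.    84. ]
3 x {"angular": [0, 0, -0.0], "dp": [-0.332, 0.191, 0.1], "fingers": 1}
5 x {"angular": [0, 0, -0.0], "dp": [-0.332, 0.191, 0.52], "fingers": 1}
end [ 546. -310.   26.   84.]
4 x {"angular": [0, 0, -0.0], "dp": [-0.0, 0.0, 0.0], "fingers": 0.6}
4 x {"angular": [0, 0, -0.0], "dp": [-0.0, 0.0, -0.52], "fingers": 0.6}
end [ 546. -310.  130.   84.]
```

{"fn": "step_arm", "kwargs": {"targets": [{"angular":[0,0,0],"dp":[-0.03,0,0],"fingers":1},{"angular":[0,0,0],"dp":[-0.07,0,0],"fingers":1},{"angular":[0,0,0],"dp":[-0.12,0,0],"fingers":1},{"angular":[0,0,0],"dp":[-0.18,0,0],"fingers":1},{"angular":[0,0,0],"dp":[-0.24,0,0],"fingers":1},{"angular":[0,0,0],"dp":[-0.3,0,0],"fingers":1},{"angular":[0,0,0],"dp":[-0.35,0,0],"fingers":1},{"angular":[0,0,0],"dp":[-0.38,0,0],"fingers":1}]}}

```text
time: 6.2
tool_pos: [476.2, -105.9, 16.2]
tcp_rot: [179.9, -0.1, 84.0]
ft_force: [0.5, 3.9, 6.5]
finger_gap: 23.9
grip_force: 39.1
```

{"fn": "step_arm", "kwargs": {"targets": [{"angular":[0,0,0],"dp":[0,0,-0.15],"fingers":1},{"angular":[0,0,0],"dp":[0,0,-0.35],"fingers":1},{"angular":[0,0,0],"dp":[-0.04,0.02,-0.56],"fingers":1},{"angular":[0,0,0],"dp":[-0.15,0.05,-0.58],"fingers":1},{"angular":[0,0,0],"dp":[-0.3,0.12,-0.58],"fingers":1},{"angular":[0,0,0],"dp":[-0.45,0.19,-0.58],"fingers":1},{"angular":[0,0,0],"dp":[-0.6,0.25,-0.58],"fingers":1},{"angular":[0,0,0],"dp":[-0.645,0.266,-0.58],"fingers":1}]}}

```text
time: 7.2
tool_pos: [514.6, -241.3, 130.6]
tcp_rot: [-179.9, -0.0, 83.9]
ft_force: [-0.2, 0.1, -0.4]
finger_gap: 23.7
grip_force: 40.0
```

```bash
python3 - <<'E'
from h import *
s=sense();p=s['tool_pos'];print(p,s['ft_force'])
a=snapshot('side');b=snapshot('top')
cv2.imwrite('pics/c3.png',cv2.resize(np.hstack([a[150:390,130:400],b[120:360,300:570]]),None,fx=1.45,fy=1.45))
plan([(546,-310,110,84,1,3),(546,-310,25,84,1,5)],[*p,84.0])
E
```

```text
[ 514.56917689 -241.26283131  130.61099473] [-0.16678829  0.05717307 -0.43193627]
3 x {"angular": [0, 0, -0.0], "dp": [-0.325, 0.192, 0.103], "fingers": 1}
5 x {"angular": [0, 0, -0.0], "dp": [-0.325, 0.192, 0.528], "fingers": 1}
end [ 546.  -309.9   25.    84. ]
```

View pics/c3.png

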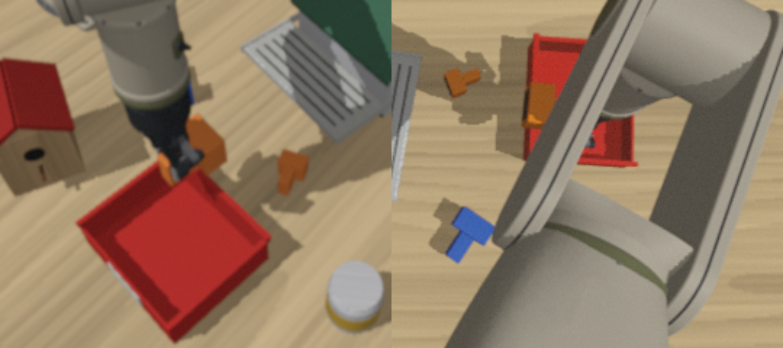

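The chock is held at the bin's near edge: (190,150) in the side crop, (540,105) in the top crop. The look-alikes have not moved.

{"fn": "step_arm", "kwargs": {"targets": [{"angular":[0,0,0],"dp":[-0.2,0.1,0],"fingers":1},{"angular":[0,0,0],"dp":[-0.325,0.19,0],"fingers":1},{"angular":[0,0,0],"dp":[-0.325,0.19,0.08],"fingers":1},{"angular":[0,0,0],"dp":[-0.325,0.19,0.2],"fingers":1},{"angular":[0,0,0],"dp":[-0.325,0.19,0.32],"fingers":1},{"angular":[0,0,0],"dp":[-0.325,0.19,0.44],"fingers":1},{"angular":[0,0,0],"dp":[-0.325,0.19,0.51],"fingers":1},{"angular":[0,0,0],"dp":[-0.325,0.19,0.53],"fingers":1}]}}

```text
time: 8.3
tool_pos: [544.9, -307.0, 23.8]
tcp_rot: [-179.9, -0.1, 84.1]
ft_force: [0.5, -0.1, -0.8]
finger_gap: 23.4
grip_force: 40.0
```

{"fn": "step_arm", "kwargs": {"targets": [{"angular":[0,0,0],"dp":[0,0,0],"fingers":0.5},{"angular":[0,0,0],"dp":[0,0,0],"fingers":0.5},{"angular":[0,0,0],"dp":[0,0,0],"fingers":0.5},{"angular":[0,0,0],"dp":[0,0,0],"fingers":0.5},{"angular":[0,0,0],"dp":[0,0,-0.15],"fingers":0.5},{"angular":[0,0,0],"dp":[0,0,-0.35],"fingers":0.5},{"angular":[0,0,0],"dp":[0,0,-0.6],"fingers":0.5},{"angular":[0,0,0],"dp":[0,0,-0.7],"fingers":0.5}]}}

```text
time: 9.3
tool_pos: [547.5, -309.8, 169.7]
tcp_rot: [179.7, 0.2, 84.0]
ft_force: [-0.5, 0.1, 0.0]
finger_gap: 42.8
grip_force: 0.0
```

```bash
python3 - <<'E'
from h import *
plan([(524,-113,165,79.7,1,8)],[545.7,-309.9,164.6,84.0])
plan([(508,23,110,79.7,1,3),(508,23,72,79.7,1,5)])
E
```

```text
8 x {"angular": [0, 0, 0.024], "dp": [0.968, -0.211, -0.002], "fingers": 1}
end [ 524.  -112.9  165.    79.7]
3 x {"angular": [0, 0, -0.0], "dp": [0.654, -0.2, 0.275], "fingers": 1}
5 x {"angular": [0, 0, -0.0], "dp": [0.654, -0.2, 0.465], "fingers": 1}
end [508.   22.9  72.   79.7]
```

{"fn": "step_arm", "kwargs": {"targets": [{"angular":[0,0,0],"dp":[0.3,-0.06,0],"fingers":1},{"angular":[0,0,0.024],"dp":[0.6,-0.12,0],"fingers":1},{"angular":[0,0,0.024],"dp":[0.9,-0.2,0],"fingers":1},{"angular":[0,0,0.024],"dp":[0.97,-0.21,0],"fingers":1},{"angular":[0,0,0.024],"dp":[0.97,-0.21,0],"fingers":1},{"angular":[0,0,0.024],"dp":[0.97,-0.21,0],"fingers":1},{"angular":[0,0,0.024],"dp":[0.97,-0.21,0],"fingers":1},{"angular":[0,0,0.024],"dp":[0.97,-0.21,0],"fingers":1}]}}

```text
time: 10.3
tool_pos: [524.3, -112.3, 165.2]
tcp_rot: [-180.0, 0.0, 79.6]
ft_force: [1.3, -1.3, -0.1]
finger_gap: -0.2
grip_force: 0.0
```

```bash
python3 - <<'E'
from h import *
s=sense();p=s['tool_pos'];print(p,s['tcp_rot'],s['ft_force'])
a=snapshot('side');b=snapshot('top')
cv2.imwrite('pics/c4.png',cv2.resize(np.hstack([a[150:390,130:400],b[120:360,300:570]]),None,fx=1.45,fy=1.45))
for c in ['side','top']: print(c,[(np.round(r['at']).tolist(),round(r['conf'],2)) for r in masks_of(c,'chock_grip')],[(np.round(r['at']).tolist(),round(r['conf'],2)) for r in pinpoint(c,'treadle_press')])
plan([(508,23,110,79.7,1,3),(508,23,72,79.7,1,5)],[*p,79.7])
E
```

```text
[ 524.3264972  -112.28186051  165.16232022] [-1.79986965e+02  4.65826705e-03  7.96224951e+01] [ 1.29926551 -1.3442589  -0.08167191]
side [([257.0, 313.0], 0.91), ([246.0, 209.0], 0.82), ([330.0, 266.0], 0.61)] [([336.0, 206.0], 0.72)]
top [([413.0, 189.0], 0.83), ([353.0, 270.0], 0.8)] [([300.0, 204.0], 0.8)]
3 x {"angular": [0, 0, -0.0], "dp": [0.651, -0.201, 0.276], "fingers": 1}
5 x {"angular": [0, 0, -0.0], "dp": [0.651, -0.201, 0.466], "fingers": 1}
end [508.1  23.   72.   79.7]
```

View pics/c4.png

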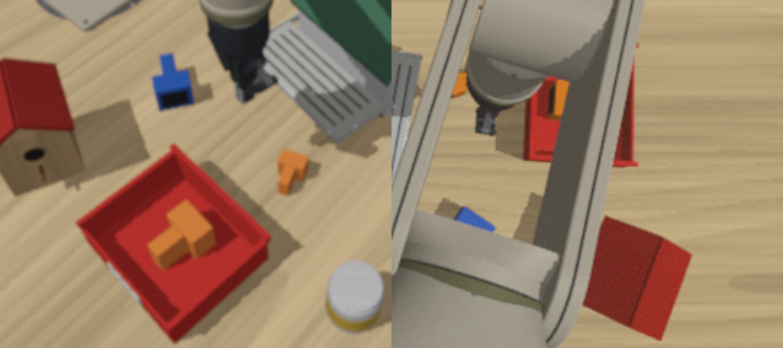

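The chock lies in the bin, at (185,232) in the side crop. Next is the treadle.

{"fn": "step_arm", "kwargs": {"targets": [{"angular":[0,0,0],"dp":[0.25,-0.07,0.08],"fingers":1},{"angular":[0,0,0],"dp":[0.5,-0.15,0.2],"fingers":1},{"angular":[0,0,0],"dp":[0.65,-0.2,0.28],"fingers":1},{"angular":[0,0,0],"dp":[0.65,-0.2,0.36],"fingers":1},{"angular":[0,0,0],"dp":[0.65,-0.2,0.42],"fingers":1},{"angular":[0,0,0],"dp":[0.65,-0.2,0.46],"fingers":1},{"angular":[0,0,0],"dp":[0.65,-0.2,0.465],"fingers":1},{"angular":[0,0,0],"dp":[0.65,-0.2,0.465],"fingers":1}]}}

```text
time: 11.6
tool_pos: [508.6, 23.2, 72.7]
tcp_rot: [180.0, -0.0, 79.7]
ft_force: [0.8, -0.2, 0.3]
finger_gap: 0.2
grip_force: 0.0
```

{"fn": "step_arm", "kwargs": {"targets": [{"angular":[0,0,0],"dp":[0,0,0.01],"fingers":1},{"angular":[0,0,0],"dp":[0,0,0.02],"fingers":1},{"angular":[0,0,0],"dp":[0,0,0.03],"fingers":1},{"angular":[0,0,0],"dp":[0,0,0.04],"fingers":1},{"angular":[0,0,0],"dp":[0,0,0.05],"fingers":1},{"angular":[0,0,0],"dp":[0,0,0.06],"fingers":1},{"angular":[0,0,0],"dp":[0,0,0.07],"fingers":1},{"angular":[0,0,0],"dp":[0,0,0.08],"fingers":1}]}}

```text
time: 12.6
tool_pos: [508.3, 23.8, 56.9]
tcp_rot: [-180.0, 0.0, 79.7]
ft_force: [-3.4, 0.5, 8.4]
finger_gap: 0.3
grip_force: 3.8
```

{"fn": "step_arm", "kwargs": {"targets": [{"angular":[0,0,0],"dp":[0,0,0.01],"fingers":1},{"angular":[0,0,0],"dp":[0,0,0.02],"fingers":1},{"angular":[0,0,0],"dp":[0.001,0,0.03],"fingers":1},{"angular":[0,0,0],"dp":[0.002,0,0.04],"fingers":1},{"angular":[0,0,0],"dp":[0.002,0,0.05],"fingers":1},{"angular":[0,0,0],"dp":[0.003,0,0.06],"fingers":1},{"angular":[0,0,0],"dp":[0.004,0,0.065],"fingers":1},{"angular":[0,0,0],"dp":[0.005,0,0.065],"fingers":1}]}}

```text
time: 13.6
tool_pos: [508.4, 24.6, 43.8]
tcp_rot: [-180.0, 0.0, 79.7]
ft_force: [-3.1, -1.7, 6.2]
finger_gap: 0.2
grip_force: 3.4
```

{"fn": "step_arm", "kwargs": {"targets": [{"angular":[0,0,0],"dp":[0,0,0.003],"fingers":1},{"angular":[0,0,0],"dp":[0,0,0.006],"fingers":1},{"angular":[0,0,0],"dp":[0.001,0,0.01],"fingers":1},{"angular":[0,0,0],"dp":[0.001,0,0.014],"fingers":1},{"angular":[0,0,0],"dp":[0.002,0,0.018],"fingers":1},{"angular":[0,0,0],"dp":[0.002,0,0.022],"fingers":1},{"angular":[0,0,0],"dp":[0.003,0,0.025],"fingers":1},{"angular":[0,0,0],"dp":[0.003,0,0.025],"fingers":1}]}}

```text
time: 14.6
tool_pos: [508.6, 25.3, 38.9]
tcp_rot: [180.0, 0.0, 79.7]
ft_force: [-3.7, 0.3, 6.9]
finger_gap: 0.1
grip_force: 3.7
```

{"fn": "step_arm", "kwargs": {"targets": [{"angular":[0,0,0],"dp":[0,0,0.002],"fingers":1},{"angular":[0,0,0],"dp":[0,0,0.004],"fingers":1},{"angular":[0,0,0],"dp":[0,0,0.006],"fingers":1},{"angular":[0,0,0],"dp":[0.001,0,0.008],"fingers":1},{"angular":[0,0,0],"dp":[0.001,0,0.01],"fingers":1},{"angular":[0,0,0],"dp":[0.002,0,0.01],"fingers":1},{"angular":[0,0,0],"dp":[0.002,0,0.01],"fingers":1},{"angular":[0,0,0],"dp":[0.002,0,0.01],"fingers":1}]}}

```text
time: 15.6
tool_pos: [508.7, 25.6, 37.0]
tcp_rot: [180.0, 0.0, 79.7]
ft_force: [-3.4, -1.6, 7.8]
finger_gap: 0.2
grip_force: 4.0
```

{"fn": "step_arm", "kwargs": {"targets": [{"angular":[0,0,0],"dp":[0,0,0.002],"fingers":1},{"angular":[0,0,0],"dp":[0,0,0.004],"fingers":1},{"angular":[0,0,0],"dp":[0,0,0.006],"fingers":1},{"angular":[0,0,0],"dp":[0.001,0,0.008],"fingers":1},{"angular":[0,0,0],"dp":[0.001,0,0.01],"fingers":1},{"angular":[0,0,0],"dp":[0.002,0,0.01],"fingers":1},{"angular":[0,0,0],"dp":[0.002,0,0.01],"fingers":1},{"angular":[0,0,0],"dp":[0.002,0,0.01],"fingers":1}]}}

```text
time: 16.6
tool_pos: [508.7, 26.0, 35.0]
tcp_rot: [180.0, 0.0, 79.7]
ft_force: [-4.6, -0.4, 7.6]
finger_gap: 0.2
grip_force: 4.2
```

{"fn": "step_arm", "kwargs": {"targets": [{"angular":[0,0,0],"dp":[0,0,0.002],"fingers":1},{"angular":[0,0,0],"dp":[0,0,0.004],"fingers":1},{"angular":[0,0,0],"dp":[0,0,0.006],"fingers":1},{"angular":[0,0,0],"dp":[0.001,0,0.008],"fingers":1},{"angular":[0,0,0],"dp":[0.001,0,0.01],"fingers":1},{"angular":[0,0,0],"dp":[0.002,0,0.01],"fingers":1},{"angular":[0,0,0],"dp":[0.002,0,0.01],"fingers":1},{"angular":[0,0,0],"dp":[0.002,0,0.01],"fingers":1}]}}

```text
time: 17.6
tool_pos: [508.9, 26.2, 34.0]
tcp_rot: [180.0, 0.0, 79.7]
ft_force: [-10.7, -2.1, 19.1]
finger_gap: -0.0
grip_force: 9.3
```

{"fn": "step_arm", "kwargs": {"targets": [{"angular":[0,0,0],"dp":[0,0,-0.0025],"fingers":1},{"angular":[0,0,0],"dp":[0,0,-0.0025],"fingers":1},{"angular":[0,0,0],"dp":[0,0,-0.0025],"fingers":1},{"angular":[0,0,0],"dp":[0,0,-0.0025],"fingers":1},{"angular":[0,0,0],"dp":[0,0,-0.0025],"fingers":1},{"angular":[0,0,0],"dp":[0,0,-0.0025],"fingers":1},{"angular":[0,0,0],"dp":[0,0,-0.0025],"fingers":1},{"angular":[0,0,0],"dp":[0,0,-0.0025],"fingers":1}]}}

```text
time: 18.6
tool_pos: [508.9, 26.1, 34.2]
tcp_rot: [180.0, 0.0, 79.7]
ft_force: [-8.3, -2.2, 16.0]
finger_gap: -0.4
grip_force: 8.0
```

```bash
python3 - <<'E'
from h import *
s=sense();print(s['tool_pos'],s['ft_force'])
a=snapshot('side');b=snapshot('top')
cv2.imwrite('pics/c5.png',cv2.resize(np.hstack([a[50:290,250:520],b[50:290,100:370]]),None,fx=1.45,fy=1.45))
E
```

```text
[508.86512247  26.1366886   34.19550389] [-8.31043374 -2.19936717 15.95919604]
```

View pics/c5.png

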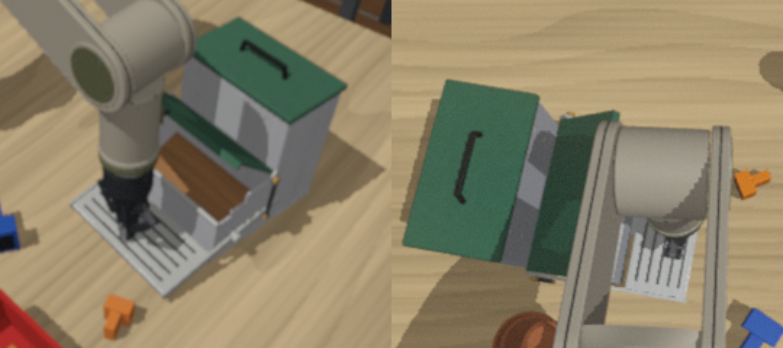

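The lid stands open in the side crop, around (215,135), with the treadle on its stop at about 16 N. Holding.

{"fn": "step_arm", "kwargs": {"targets": [{"angular":[0,0,0],"dp":[0,0,0],"fingers":1},{"angular":[0,0,0],"dp":[0,0,0],"fingers":1},{"angular":[0,0,0],"dp":[0,0,0],"fingers":1},{"angular":[0,0,0],"dp":[0,0,0],"fingers":1},{"angular":[0,0,0],"dp":[0,0,0],"fingers":1},{"angular":[0,0,0],"dp":[0,0,0],"fingers":1},{"angular":[0,0,0],"dp":[0,0,0],"fingers":1},{"angular":[0,0,0],"dp":[0,0,0],"fingers":1}]}}

```text
time: 19.7
tool_pos: [508.9, 26.2, 34.2]
tcp_rot: [180.0, 0.0, 79.7]
ft_force: [-8.1, -1.5, 15.2]
finger_gap: -0.3
grip_force: 8.0
```

{"fn": "step_arm", "kwargs": {"targets": [{"angular":[0,0,0],"dp":[0,0,0],"fingers":1},{"angular":[0,0,0],"dp":[0,0,0],"fingers":1},{"angular":[0,0,0],"dp":[0,0,0],"fingers":1},{"angular":[0,0,0],"dp":[0,0,0],"fingers":1},{"angular":[0,0,0],"dp":[0,0,0],"fingers":1},{"angular":[0,0,0],"dp":[0,0,0],"fingers":1},{"angular":[0,0,0],"dp":[0,0,0],"fingers":1},{"angular":[0,0,0],"dp":[0,0,0],"fingers":1}]}}

```text
time: 20.7
tool_pos: [508.9, 26.2, 34.2]
tcp_rot: [180.0, 0.0, 79.7]
ft_force: [-8.2, -2.4, 16.1]
finger_gap: 0.0
grip_force: 8.0
```

{"fn": "step_arm", "kwargs": {"targets": [{"angular":[0,0,0],"dp":[0,0,-0.002],"fingers":1},{"angular":[0,0,0],"dp":[0,0,-0.006],"fingers":1},{"angular":[0,0,0],"dp":[0,0,-0.01],"fingers":1},{"angular":[0,0,0],"dp":[-0.001,0,-0.015],"fingers":1},{"angular":[0,0,0],"dp":[-0.002,0,-0.02],"fingers":1},{"angular":[0,0,0],"dp":[-0.003,0,-0.025],"fingers":1},{"angular":[0,0,0],"dp":[-0.004,0,-0.03],"fingers":1},{"angular":[0,0,0],"dp":[-0.005,0,-0.035],"fingers":1}]}}

```text
time: 21.7
tool_pos: [508.6, 25.1, 40.4]
tcp_rot: [180.0, 0.0, 79.7]
ft_force: [-3.9, -2.9, 6.6]
finger_gap: -0.1
grip_force: 3.4
```

{"fn": "step_arm", "kwargs": {"targets": [{"angular":[0,0,0],"dp":[0,0,-0.005],"fingers":1},{"angular":[0,0,0],"dp":[-0.001,0,-0.01],"fingers":1},{"angular":[0,0,0],"dp":[-0.001,0,-0.015],"fingers":1},{"angular":[0,0,0],"dp":[-0.002,0,-0.02],"fingers":1},{"angular":[0,0,0],"dp":[-0.003,0,-0.025],"fingers":1},{"angular":[0,0,0],"dp":[-0.003,0,-0.03],"fingers":1},{"angular":[0,0,0],"dp":[-0.004,0,-0.035],"fingers":1},{"angular":[0,0,0],"dp":[-0.005,0,-0.04],"fingers":1}]}}

```text
time: 22.7
tool_pos: [508.4, 24.2, 48.3]
tcp_rot: [-180.0, 0.0, 79.7]
ft_force: [-3.2, -1.0, 6.7]
finger_gap: -0.2
grip_force: 3.2
```

{"fn": "step_arm", "kwargs": {"targets": [{"angular":[0,0,0],"dp":[0,0,-0.005],"fingers":1},{"angular":[0,0,0],"dp":[0,0,-0.01],"fingers":1},{"angular":[0,0,0],"dp":[-0.001,0,-0.015],"fingers":1},{"angular":[0,0,0],"dp":[-0.001,0,-0.02],"fingers":1},{"angular":[0,0,0],"dp":[-0.001,0,-0.024],"fingers":1},{"angular":[0,0,0],"dp":[-0.001,0,-0.028],"fingers":1},{"angular":[0,0,0],"dp":[-0.001,0,-0.032],"fingers":1},{"angular":[0,0,0],"dp":[-0.001,0,-0.035],"fingers":1}]}}

```text
time: 23.7
tool_pos: [508.3, 23.9, 55.3]
tcp_rot: [180.0, 0.1, 79.7]
ft_force: [-3.2, -2.3, 6.6]
finger_gap: -0.3
grip_force: 3.0
```

{"fn": "step_arm", "kwargs": {"targets": [{"angular":[0,0,0],"dp":[0,0,-0.003],"fingers":1},{"angular":[0,0,0],"dp":[0,0,-0.006],"fingers":1},{"angular":[0,0,0],"dp":[0,0,-0.009],"fingers":1},{"angular":[0,0,0],"dp":[0,0,-0.012],"fingers":1},{"angular":[0,0,0],"dp":[0,0,-0.015],"fingers":1},{"angular":[0,0,0],"dp":[0,0,-0.018],"fingers":1},{"angular":[0,0,0],"dp":[0,0,-0.021],"fingers":1},{"angular":[0,0,0],"dp":[0,0,-0.024],"fingers":1}]}}

```text
time: 24.7
tool_pos: [508.4, 24.0, 60.0]
tcp_rot: [180.0, 0.0, 79.7]
ft_force: [-0.2, -0.2, 0.7]
finger_gap: 0.0
grip_force: 0.6
```

{"fn": "step_arm", "kwargs": {"targets": [{"angular":[0,0,0],"dp":[0,0,-0.003],"fingers":1},{"angular":[0,0,0],"dp":[0,0,-0.006],"fingers":1},{"angular":[0,0,0],"dp":[0,0,-0.009],"fingers":1},{"angular":[0,0,0],"dp":[0,0,-0.012],"fingers":1},{"angular":[0,0,0],"dp":[0,0,-0.015],"fingers":1},{"angular":[0,0,0],"dp":[0,0,-0.018],"fingers":1},{"angular":[0,0,0],"dp":[0,0,-0.021],"fingers":1},{"angular":[0,0,0],"dp":[0,0,-0.024],"fingers":1}]}}

```text
time: 25.7
tool_pos: [508.3, 24.4, 64.4]
tcp_rot: [-180.0, -0.0, 79.7]
ft_force: [0.4, 0.0, -0.1]
finger_gap: -0.1
grip_force: 0.0
```

Free of contact, so I'll lift up and away, then check.

{"fn": "step_arm", "kwargs": {"targets": [{"angular":[0,0,0],"dp":[0,0,-0.1],"fingers":1},{"angular":[0,0,0],"dp":[0,0,-0.3],"fingers":1},{"angular":[0,0,0],"dp":[-0.2,0,-0.6],"fingers":1},{"angular":[0,0,0],"dp":[-0.5,0,-0.8],"fingers":1},{"angular":[0,0,0],"dp":[-0.8,0,-0.8],"fingers":1},{"angular":[0,0,0],"dp":[-0.9,0,-0.8],"fingers":1},{"angular":[0,0,0],"dp":[-0.9,0,-0.8],"fingers":1},{"angular":[0,0,0],"dp":[-0.9,0,-0.8],"fingers":1}]}}

```text
time: 26.7
tool_pos: [476.1, -152.3, 224.2]
tcp_rot: [-180.0, -0.0, 79.7]
ft_force: [-1.2, 0.0, -1.1]
finger_gap: -0.2
grip_force: 0.0
```

```bash
python3 - <<'E'
from h import *
s=sense();print(s['tool_pos'],s['ft_force'],s['time'])
cv2.imwrite('pics/c6.png',snapshot('side'))
E
```

```text
[ 476.0881444  -152.27810019  224.19283982] [-1.18756593  0.03817806 -1.05219999] 26.7
```

View pics/c6.png

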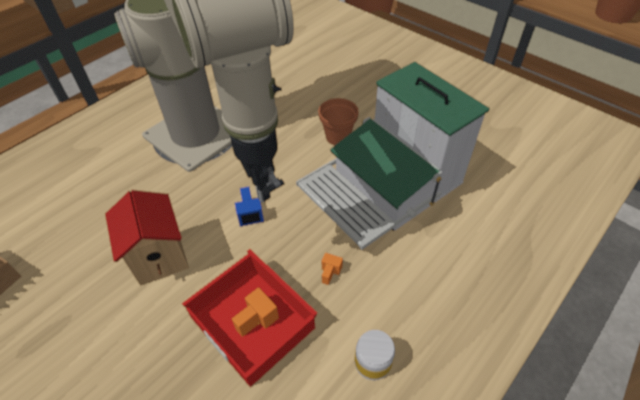

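The lid is closed at (385,160), the treadle is up, the chock is in the bin at (256,312), and everything else is where it was.

```bash
python3 -c "
from bench import hand_in
print(hand_in())"
```

```text
the job is handed in; nothing more can be done
None
```

The job is handed in after about 27 s: the chock is in the red bin, and the treadle was held on its stop with the lid open for over 2 s at about 16 N, then eased up over about 4 s until the lid was shut. The one doubt is when it first met the stop: the downward push read 19.1 N, but with sideways force the total was about 22 N for up to a second.

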